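# Close the projector remote and hold it shut

### The arm

A 7-joint arm with a two-finger parallel gripper is mounted at the origin on the work surface. World frame = base frame: x ahead of the robot, y to its left, z up, the work surface at z = 0. Lengths are in m, angles in rad, forces in N, time in s.
With the tool pointing down it reaches from about 0.4 to 0.875 m from the base axis. Payload 6.5 kg.
Tool frame: the origin (TCP) lies midway between the tips of the shut fingers; the grasp point (between the pads) lies 19 mm behind it; z points along the fingers, y is the line along which they close (so a half turn about z gives the same grasp; the last joint's range is limited). The gripper opens to 85 mm and grips with 20 to 120 N. Pads are 22 mm wide; open, the fingers measure 114 mm over their backs; the gripper's body (76 mm by 85 mm) begins 54 mm behind the grasp point. The pads swing forward as they close: fully open they stand 13 mm farther back than shut.
Start: joints at [-1.189, 0.536, -0.004, 1.538, 0.003, 1.067, -0.071], TCP at [0.281, 0.586, 0.231] pointing down, gripper open.
Joint ranges: [-2.7, 2.7], [-0.37, 2.16], [-1.27, 1.26], [0.24, 2.4], [-1.31, 4.45], [0.19, 1.91], [-2.76, 2.76]. Speed limits (rad/s): [2.39, 2.39, 3.14, 3.14, 3.14, 3.14, 3.14].

### API

Orientations are given as [roll, pitch, yaw] about the fixed x, y, z axes, in that order (R = Rz(yaw) Ry(pitch) Rx(roll)).
In Python, from cell import arm gives the robot as it stands. The module is installed in compiled form; this text tells all that it offers.
- The arm moves only by the tool step_arm, never from a script. Its argument "plan" is a list of rows, each a list of 6 numbers: the shift along the tool's x, y, z each as a share of 2.5 cm, from -1 to 1, then the turn, a rotation vector about the tool's x, y, z each as a share of 4 degrees, from -1 to 1. In form: [[x, y, z, wx, wy, wz], ...]. A call has exactly 8 rows; each row shifts and turns the commanded pose from where the row before left it, along the tool's axes as they then stand; what a row does not reach is not made up. A row lasts 1/12 s, in which the tool goes at most 41.7 mm and 7.16 degrees, less where a joint would pass 70% of its speed; a pose out of reach is approached as far as the arm can. A call with a number of a shift or a turn outside -1 to 1 is refused whole. A call with a gripper value outside its range is refused whole. "jaw" is the closure, from -1 (fully open) to 1 (shut), set as the call begins (left out, the last holds). The fingers move at their own pace and stop on an object; the grip force is fixed at half the most. Time passes only in rows, so rows that do not move let the fingers close, or fill a call up. It gives the time, the measured TCP pose, the force, the opening and the grip force at its end, in the units of the state.
- arm.state(): the state, without advancing time (a new reading comes with each control period).
- arm.get_image(name): name is "scene" or "side" or "wrist"; returns a dict with "img" (480x640x3 uint8, blue, green, red), "mtx" (3x3 intrinsics, pixels), "R" (3x3) and "t" (3): a world point X has camera coordinates R X + t; the wrist camera has in their place "mount" (4x4, takes a point from camera to tool coordinates, whose origin is the TCP and whose axes are the flange's). Camera axes: x right, y down, z forward; pixel columns grow to the right and rows downward; lengths in m; the calibration is good to about 2 mm. A picture is of the moment at which its call begins: read the wrist's pose just before it. There is no depth.
- arm.close_job(): hands the job in; it is judged then, once.
The state is a dict: "time_s": time; "q": joint angles; "joint_velocities": joint speeds; "joint_efforts": joint torques, N m; "tool_pos": TCP position; "tcp_rot": TCP orientation; "force": force on the tool from outside, world axes, zero at the start; "torque": the same for the moment, N m; "width": finger opening in m; "finger_force": force on a finger pad.
Only numpy, scipy, OpenCV 4.12 (cv2) and the standard library are available. Lean on these libraries where they do the work, as an engineer would, in place of code of your own. Each camera call takes 0.05 s, during which the arm holds its last target. There are 200 camera calls.

### The job

The projector remote on the aluminium tray is being put back together: slide the loose grey battery section along its rib until it butts flush against the black front section. Then take the red upper shell from its wooden rest, fit its two holes over the two brass dowels (either way round) and press it fully home on both sections against the contact spring. Finish while still holding it pressed down, do not let go; leave the other things on the sideboard where they are.

Things in the scene. Friction and masses are not known exactly. Their poses are not given: they have to be found in the camera images.
- seam (a point): Point on the tray's remote housing: centre line of the fixed black front section, at its butt face, level with its top (44 mm above the sideboard). x points from the butt face into the black section, y across it, z up. The section (65 long, 42 wide, 26 high) fills x = 0 to 65 mm. A grey section flush with it fills x = -65 to 0.
- cradle (a point): Point 26 mm straight below seam, same axes, on top of the rubber cradle (18 mm above the sideboard) that carries both sections: 36 mm wide, from x = -106 to +69 mm. For x below 0 a guide rib 16 mm wide, 7 mm high runs along its middle.
- tray: Brushed aluminium tray, 250 (x) x 200 (y) mm, rim 12 mm high, floor 4 mm thick, fixed; placed differently each time, on the left or right. Origin: centre of its underside, axes parallel to seam's; seam is at x = 15, y = -35, z = 44 mm. A white fan remote (120 x 36 mm) under a steel spring clip (to 31 mm high) is fixed in it along y = 65 mm.
- front_dowel (a point): Tip of the brass dowel on the fixed black section: 9 mm diameter, 14 mm above the section's top, tapering to 3 mm over its last 5 mm; 42 mm from seam along its +x. Axes as seam.
- battery_center (a point): Centre of the loose grey battery section with a red stripe: 65 mm long (x, along seam's x), 42 wide, 26 high, about 70 g. It straddles the guide rib (1 mm side play) and slides with under 2 N. It starts 15 to 35 mm short of the black section. Flush against it, this point is at x = -32.5, y = 0, z = -13 mm in seam's frame. Its rear end face is 32.5 mm from this point along -x.
- battery_dowel (a point): Tip of the brass dowel on the grey section, same as the other (9 mm diameter, 14 mm above the section's top); 9.5 mm from battery_center along its -x, 27 mm above it. With the sections flush the two dowels are 84 mm apart.
- cover_center (a point): Centre of the red upper shell: block 130 long (x), 48 wide (y), 18 mm thick (z up), about 80 g, loose, lying on the wooden rest. Two through holes of 12.5 mm diameter at x = +42 and -42 mm on its centre line, bevelled below; fits either way round. Fully home this point is 9 mm above seam, over it within the play of the holes.
- rest: Fixed wooden rest under the red shell, 85 (x) x 34 (y) mm, 24 mm high, narrower than the shell so that fingers can pass beside it; origin at the centre of its underside. Placed on the side away from the tray.
- plunger (a joint): Copper contact spring in the top of the black section, 10 mm diameter, 10 mm from seam along +x: travel in m, 0 when free (standing 5 mm above the section), 0.005 when level with its top. About 3 N to start, 8 N at level; it lifts the shell again if let go.
- freshener: chrome air freshener shaped like a closed flip-top lighter, 38 x 16 x 67 mm, standing; origin at the centre of its underside
- coaster: round wooden coaster, 96 mm across, 9 mm thick, lying flat; origin at the centre of its underside
- tumbler: amber glass tumbler, 68 mm across, 85 mm high, standing; origin at the centre of its underside
- screwdriver: small screwdriver 150 mm long, lying on the surface
- sprayjar: small white jar with black cap, 44 mm across, 60 mm high, standing; origin at the centre of its underside
There are look-alikes about, which are no part of the job. What is meant by the part that bears battery_center is not blue, and is the larger of those in its own colour. What is shaped like the part that bears cover_center but green is not meant.

How it is judged:
By the outcome, as a careful person would: the job done as asked, in the order asked, and still so for the second after the job is handed in, while the arm keeps its last pose, push and grip.
It also fails if it takes over 61 s, if anything falls off the work surface, if the arm or the gripper's body presses on something with over 40 N, if the wrist force passes 120 N, or if a joint passes its speed limit or range.

## Working session

There is one attempt and no reset: what is moved stays moved. The work goes in short steps, Python scripts to look and compute and a tool call to move; the robot and the scene stay as the last step left them, time stands still between calls to the robot, and variables do not carry over. Pictures are saved under pics/ and viewed, at most 10 in all, crops included, and the job is handed in when it is done.

Besides the shell and the picture viewer there is one more tool, called after ">>>" as name(argument=value, ...), one argument or row to a line, values as JSON. step_arm: Moves the arm, as the interface text tells. Its arguments: {"type":"object","properties":{"plan":{"type":"array","items":{"type":"array","items":{"type":"number","minimum":-1,"maximum":1}}},"jaw":{"type":"number"}},"required":["plan"]}

```bash
mkdir -p pics
cat > h.py <<'E'
import numpy as np, cv2, json
from cell import arm
from scipy.spatial.transform import Rotation as Ro
def snap(n,f):
    s=arm.state(); d=arm.get_image(n)
    cv2.imwrite('pics/%s.png'%f,d['img'])
    if n=='wrist':
        T=np.eye(4);T[:3,:3]=Ro.from_euler('xyz',s['tcp_rot']).as_matrix();T[:3,3]=s['tool_pos']
        C=np.linalg.inv(T@np.array(d['mount']));R,t=C[:3,:3],C[:3,3]
    else: R,t=np.array(d['R']),np.array(d['t'])
    np.savez('pics/%s.npz'%f,K=d['mtx'],R=R,t=t.ravel())
def px(f,u,v,z):
    c=np.load('pics/%s.npz'%f);r=c['R'].T@np.linalg.solve(c['K'],[u,v,1.]);o=-c['R'].T@c['t']
    return o+r*(z-o[2])/r[2]
def proj(f,X):
    c=np.load('pics/%s.npz'%f);p=c['K']@(c['R']@np.asarray(X)+c['t']);return p[:2]/p[2]
E
python3 - <<'E'
from h import *
for n in('scene','side'): snap(n,n+'0')
s=arm.state();print({k:np.round(v,3) for k,v in s.items()})
d=arm.get_image('wrist');print(np.round(d['mount'],3),d['mtx'])
for n in('scene0','side0'):
    c=np.load('pics/%s.npz'%n);print(-c['R'].T@c['t'],c['R'][2])
E
```

```text
{'time_s': np.float64(0.1), 'q': array([-1.189,  0.537, -0.004,  1.539,  0.003,  1.067, -0.071]), 'joint_velocities': array([-0.001, -0.002,  0.001, -0.003,  0.004, -0.   , -0.   ]), 'joint_efforts': array([ 3.0000e-03, -5.8457e+01,  1.0520e+00, -2.5978e+01,  1.3000e-02,
        4.0000e-03, -0.0000e+00]), 'tool_pos': array([0.281, 0.585, 0.231]), 'tcp_rot': array([-3.14 ,  0.   ,  2.694]), 'force': array([-0.382,  0.305,  0.456]), 'torque': array([-0.003, -0.035,  0.03 ]), 'finger_force': np.float64(0.0), 'width': np.float64(0.085)}
[[ 0.001 -0.965 -0.262  0.067]
 [ 1.     0.001 -0.    -0.   ]
 [ 0.001 -0.262  0.965 -0.143]
 [ 0.     0.     0.     1.   ]] [[380.16532674   0.         314.87649791]
 [  0.         380.16532674 236.42637394]
 [  0.           0.           1.        ]]
[ 1.13044378 -0.77486872  0.82359966] [-0.46970735  0.63958935 -0.60852319]
[ 0.00355821 -0.93539001  0.73915288] [ 0.43539293  0.73709994 -0.51683331]
```

View pics/scene0.png

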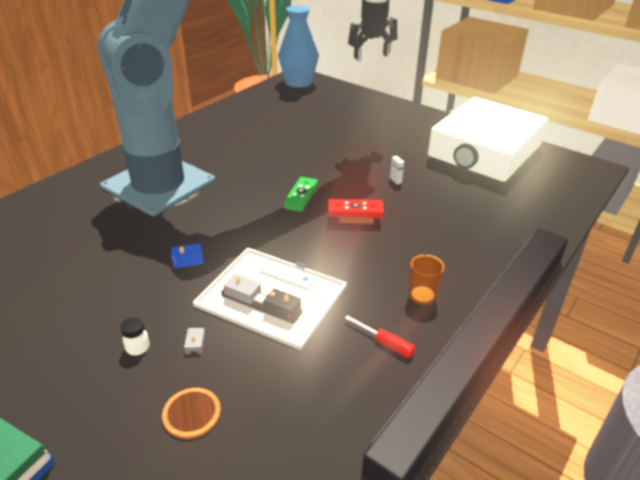

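View pics/side0.png

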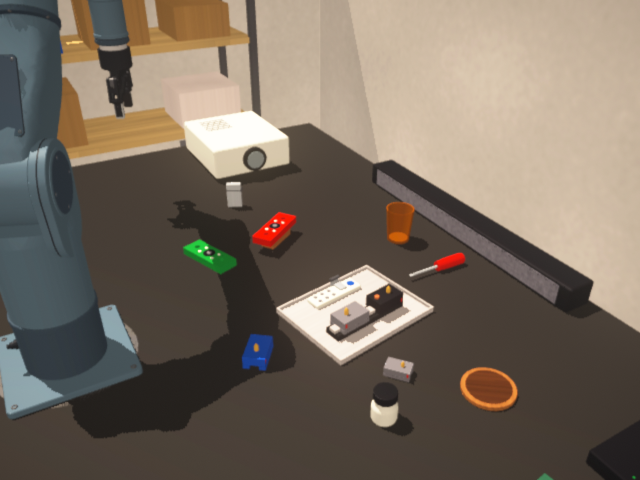

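The scene view shows the tray at about (270,297), with the grey section at (243,290) and the black one at (281,303), and the red shell on its rest at (356,209). The side view shows the tray corners at (366,267), (433,309), (341,358) and (278,309), and the shell at (275,230).

Run:
```python
from h import *
np.set_printoptions(precision=4,suppress=True)
for n,L in (('side0',[(366,267),(433,309),(341,358),(278,309)]),('scene0',[(249,250),(346,288),(301,344),(195,300)])):
    print(n,'tray'); P=[px(n,u,v,.012) for u,v in L]
    for p in P: print(p)
    print('c',np.mean(P,0), [np.linalg.norm(P[i]-P[i-1]) for i in range(4)])
print('greydowel',px('side0',347,311,.056),px('scene0',237,281,.056))
print('black dowel',px('side0',388,289,.056),px('scene0',286,297,.056))
# red shell top by color
for n in('scene0','side0'):
    im=cv2.imread('pics/%s.png'%n);h=cv2.cvtColor(im,cv2.COLOR_BGR2HSV)
    m=(((h[...,0]<6)|(h[...,0]>174))&(h[...,1]>180)&(h[...,2]>150)).astype(np.uint8)
    k,l,st,ce=cv2.connectedComponentsWithStats(m)
    for i in range(1,k):
        if st[i,4]>300:
            c=max(cv2.findContours((l==i).astype(np.uint8),0,1)[0],key=len)
            r=cv2.boxPoints(cv2.minAreaRect(c)); print(n,st[i],ce[i],px(n,*ce[i],.042)); print([px(n,*p,.042)[:2] for p in r])
```

```text
side0 tray
[ 0.6285 -0.0303  0.012 ]
[ 0.663  -0.2258  0.012 ]
[ 0.4263 -0.2579  0.012 ]
[ 0.3898 -0.0718  0.012 ]
c [ 0.5269 -0.1464  0.012 ] [np.float64(0.24224769818075026), np.float64(0.19856795871782795), np.float64(0.2388235973357808), np.float64(0.18960634643121188)]
scene0 tray
[ 0.4007 -0.0711  0.012 ]
[ 0.6472 -0.0386  0.012 ]
[ 0.6699 -0.2169  0.012 ]
[ 0.4256 -0.2576  0.012 ]
c [ 0.5358 -0.146   0.012 ] [np.float64(0.18811955498453434), np.float64(0.2486468705129358), np.float64(0.17971610670174545), np.float64(0.24772853454206062)]
greydowel [ 0.4772 -0.1935  0.056 ] [ 0.4892 -0.1966  0.056 ]
black dowel [ 0.5856 -0.1731  0.056 ] [ 0.5963 -0.1715  0.056 ]
scene0 [330 201  53  17 441] [363.0907 210.7596] [0.5397 0.182  0.042 ]
[array([0.4523, 0.1662]), array([0.5529, 0.2459]), array([0.5894, 0.1885]), array([0.4926, 0.1119])]
side0 [252 212  44  35 750] [273.5893 229.356 ] [0.499  0.1764 0.042 ]
[array([0.4327, 0.1699]), array([0.5786, 0.2752]), array([0.5719, 0.1846]), array([0.4327, 0.0918])]
side0 [434 253  31  18 311] [449.5852 260.717 ] [ 0.7767 -0.1366  0.042 ]
[array([ 0.7446, -0.1186]), array([ 0.8284, -0.1189]), array([ 0.8066, -0.1552]), array([ 0.7257, -0.1538])]
```

```bash
cat >> h.py <<'E'
from scipy.linalg import logm
def pose(p,yaw):
    T=np.eye(4);T[:3,:3]=Ro.from_euler('xyz',[np.pi,0,np.radians(yaw)]).as_matrix();T[:3,3]=p;return T
def cur():
    s=arm.state();T=np.eye(4);T[:3,:3]=Ro.from_euler('xyz',s['tcp_rot']).as_matrix();T[:3,3]=s['tool_pos'];return T
def go(p,yaw,N,A=None):
    """constant row, N times, from pose A (default: measured) to (p,yaw)"""
    A=cur() if A is None else A; B=pose(p,yaw); L=np.real(logm(np.linalg.inv(A)@B))/N
    w=np.array([L[2,1],L[0,2],L[1,0]]);v=L[:3,3]
    r=np.round(np.r_[v/.025,w/np.radians(4)],3);T=A.copy();tr=[]
    for i in range(N):
        T[:3,3]+=T[:3,:3]@(r[:3]*.025);T[:3,:3]=T[:3,:3]@Ro.from_rotvec(r[3:]*np.radians(4)).as_matrix();tr.append(T[:3,3].copy())
    print('row x%d'%N,r.tolist(),'end err mm',np.round((T[:3,3]-p)*1e3,1));print(np.round(tr[::max(1,N//5)],2).tolist());return T
E
python3 -c "
from h import *
go([.50,-.0,.30],9,40)"
```

```text
row x40 [-0.728, 0.4, -0.069, -0.0, 0.001, 0.908] end err mm [18.7  6.8 -0.7]
[[0.3, 0.59, 0.23], [0.46, 0.55, 0.25], [0.58, 0.44, 0.26], [0.64, 0.28, 0.27], [0.61, 0.12, 0.29]]
```

>>> step_arm(
  plan=[
    [-0.73,0.4,-0.07,0,0,0.91],
    [-0.73,0.4,-0.07,0,0,0.91],
    [-0.73,0.4,-0.07,0,0,0.91],
    [-0.73,0.4,-0.07,0,0,0.91],
    [-0.73,0.4,-0.07,0,0,0.91],
    [-0.73,0.4,-0.07,0,0,0.91],
    [-0.73,0.4,-0.07,0,0,0.91],
    [-0.73,0.4,-0.07,0,0,0.91],
  ],
  jaw=1,
)

```text
time_s: 0.82
tool_pos: [0.4445, 0.5579, 0.2449]
tcp_rot: [-3.141, 0.0, 2.183]
force: [0.4, 0.7, 0.0]
width: 0.0002
finger_force: 0.0
```

>>> step_arm(
  plan=[
    [-0.73,0.4,-0.07,0,0,0.91],
    [-0.73,0.4,-0.07,0,0,0.91],
    [-0.73,0.4,-0.07,0,0,0.91],
    [-0.73,0.4,-0.07,0,0,0.91],
    [-0.73,0.4,-0.07,0,0,0.91],
    [-0.73,0.4,-0.07,0,0,0.91],
    [-0.73,0.4,-0.07,0,0,0.91],
    [-0.73,0.4,-0.07,0,0,0.91],
  ],
)

```text
time_s: 1.48
tool_pos: [0.5727, 0.4542, 0.2588]
tcp_rot: [-3.141, 0.0, 1.674]
force: [0.3, -0.3, -0.2]
width: -0.0001
finger_force: 0.0
```

>>> step_arm(
  plan=[
    [-0.73,0.4,-0.07,0,0,0.91],
    [-0.73,0.4,-0.07,0,0,0.91],
    [-0.73,0.4,-0.07,0,0,0.91],
    [-0.73,0.4,-0.07,0,0,0.91],
    [-0.73,0.4,-0.07,0,0,0.91],
    [-0.73,0.4,-0.07,0,0,0.91],
    [-0.73,0.4,-0.07,0,0,0.91],
    [-0.73,0.4,-0.07,0,0,0.91],
  ],
)

```text
time_s: 2.15
tool_pos: [0.6342, 0.3013, 0.2729]
tcp_rot: [-3.141, 0.001, 1.166]
force: [-0.1, -0.6, 0.4]
width: -0.0005
finger_force: 0.0
```

>>> step_arm(
  plan=[
    [-0.73,0.4,-0.07,0,0,0.91],
    [-0.73,0.4,-0.07,0,0,0.91],
    [-0.73,0.4,-0.07,0,0,0.91],
    [-0.73,0.4,-0.07,0,0,0.91],
    [-0.73,0.4,-0.07,0,0,0.91],
    [-0.73,0.4,-0.07,0,0,0.91],
    [-0.73,0.4,-0.07,0,0,0.91],
    [-0.73,0.4,-0.07,0,0,0.91],
  ],
)

```text
time_s: 2.82
tool_pos: [0.6135, 0.1378, 0.287]
tcp_rot: [-3.141, 0.001, 0.657]
force: [0.3, -0.5, 1.0]
width: -0.0001
finger_force: 0.0
```

>>> step_arm(
  plan=[
    [-0.73,0.4,-0.07,0,0,0.91],
    [-0.73,0.4,-0.07,0,0,0.91],
    [-0.73,0.4,-0.07,0,0,0.91],
    [-0.73,0.4,-0.07,0,0,0.91],
    [-0.73,0.4,-0.07,0,0,0.91],
    [-0.73,0.4,-0.07,0,0,0.91],
    [-0.73,0.4,-0.07,0,0,0.91],
    [-0.73,0.4,-0.07,0,0,0.91],
  ],
)

```text
time_s: 3.48
tool_pos: [0.5159, 0.005, 0.3011]
tcp_rot: [3.142, 0.0, 0.149]
force: [0.2, 0.1, -0.3]
width: -0.0
finger_force: 0.0
```

```bash
python3 -c "
from h import *
snap('wrist','w1');s=arm.state();print(s['time_s'],s['tool_pos'],s['tcp_rot'],s['q'],s['width'])"
```

```text
3.5333 [0.5131587  0.00147092 0.3013361 ] [3.14154008e+00 2.50228272e-03 1.40901805e-01] [-0.70866744  0.27345278  0.75406787  1.84560043 -0.20784315  1.10560804
 -1.30857789] -4.701190507443469e-05
```

View pics/w1.png

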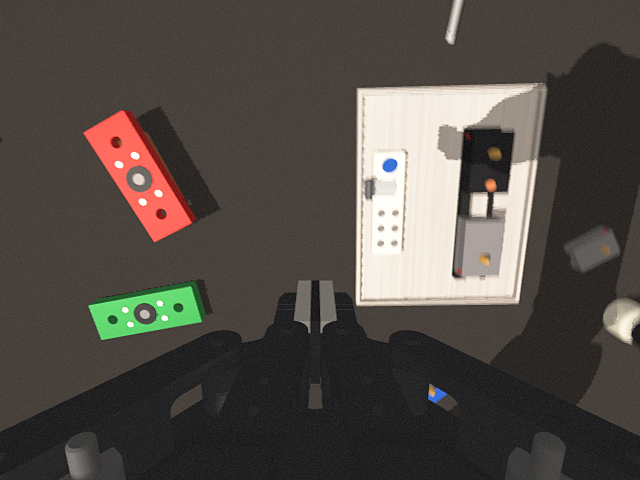

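The wrist view shows the shell's hole centres at (116,143) and (161,214). The black dowel tip is at (495,154), the copper spring at (490,185), the grey dowel at (485,260), and the tray corners at (358,88), (546,84), (519,303) and (357,303).

Run:
```python
from h import *
np.set_printoptions(precision=4,suppress=True)
a=px('w1',116,143,.042);b=px('w1',161,214,.042);print('shell',(a+b)/2,np.linalg.norm(a-b),np.degrees(np.arctan2(*(a-b)[1::-1])))
f=px('w1',495,154,.058);g=px('w1',485,260,.058);d=f-g;print('dowels',f,g,np.linalg.norm(d),np.degrees(np.arctan2(d[1],d[0])))
P=[px('w1',u,v,.012) for u,v in[(358,88),(546,84),(519,303),(357,303)]];print(np.array(P))
for e in (P[0]-P[3],P[1]-P[2]):print(np.degrees(np.arctan2(e[1],e[0])),np.linalg.norm(e))
x=d/np.linalg.norm(d)
s=f-.042*x;rear=g-.023*x
p=rear-.026*x
print('seam',s,'rear',rear,'pre',p)
# unused? move
A=cur();print(A[:3,3])
T=go([p[0],p[1],.12],9,16)
```

```text
shell [0.5067 0.1906 0.042 ] 0.08358138177847224 35.834102461219516
dowels [ 0.5876 -0.1651  0.058 ] [ 0.4783 -0.1847  0.058 ] 0.110997957673453 10.188160066801572
[[ 0.6333 -0.0237  0.012 ]
 [ 0.667  -0.2203  0.012 ]
 [ 0.418  -0.265   0.012 ]
 [ 0.3881 -0.067   0.012 ]]
10.007024438323377 0.24895787075548023
10.16961483285195 0.25301822382516576
seam [ 0.5463 -0.1725  0.058 ] rear [ 0.4557 -0.1888  0.058 ] pre [ 0.4301 -0.1934  0.058 ]
[0.5132 0.0015 0.3013]
row x16 [-0.277, 0.451, 0.454, 0.0, 0.002, -0.014] end err mm [-0.2  0.  -0.1]
[[0.51, -0.01, 0.29], [0.49, -0.05, 0.26], [0.48, -0.08, 0.22], [0.46, -0.12, 0.19], [0.45, -0.16, 0.15], [0.43, -0.19, 0.12]]
```

>>> step_arm(
  plan=[
    [-0.27,0.45,0.45,0,0,-0.03],
    [-0.27,0.45,0.45,0,0,-0.03],
    [-0.27,0.45,0.45,0,0,-0.03],
    [-0.27,0.45,0.45,0,0,-0.03],
    [-0.27,0.45,0.45,0,0,-0.03],
    [-0.27,0.45,0.45,0,0,-0.03],
    [-0.27,0.45,0.45,0,0,-0.03],
    [-0.27,0.45,0.45,0,0,-0.03],
  ],
)

```text
time_s: 4.2
tool_pos: [0.4775, -0.0919, 0.2107]
tcp_rot: [-3.141, 0.0, 0.17]
force: [-0.6, 1.2, -0.0]
width: 0.0004
finger_force: 0.0
```

>>> step_arm(
  plan=[
    [-0.27,0.45,0.45,0,0,-0.03],
    [-0.27,0.45,0.45,0,0,-0.03],
    [-0.27,0.45,0.45,0,0,-0.03],
    [-0.27,0.45,0.45,0,0,-0.03],
    [-0.27,0.45,0.45,0,0,-0.03],
    [-0.27,0.45,0.45,0,0,-0.03],
    [-0.27,0.45,0.45,0,0,-0.03],
    [0,0,0,0,0,0],
  ],
)

```text
time_s: 4.87
tool_pos: [0.4428, -0.1792, 0.1311]
tcp_rot: [-3.142, 0.003, 0.181]
force: [-0.8, 0.7, -0.2]
width: -0.0002
finger_force: 0.0
```

Run:
```python
from h import *
snap('wrist','w2');s=arm.state();print(s['time_s'],s['tool_pos'],np.degrees(s['tcp_rot']))
go([.4301,-.1934,.034],10.1,6)
```

```text
4.9167 [ 0.44390579 -0.17804859  0.13192014] [-1.79973304e+02  1.19608594e-01  1.04051431e+01]
row x6 [-0.108, 0.084, 0.653, -0.001, 0.005, 0.013] end err mm [-0.   0.1 -0. ]
[[0.44, -0.18, 0.12], [0.44, -0.18, 0.1], [0.44, -0.19, 0.08], [0.43, -0.19, 0.07], [0.43, -0.19, 0.05], [0.43, -0.19, 0.03]]
```

View pics/w2.png

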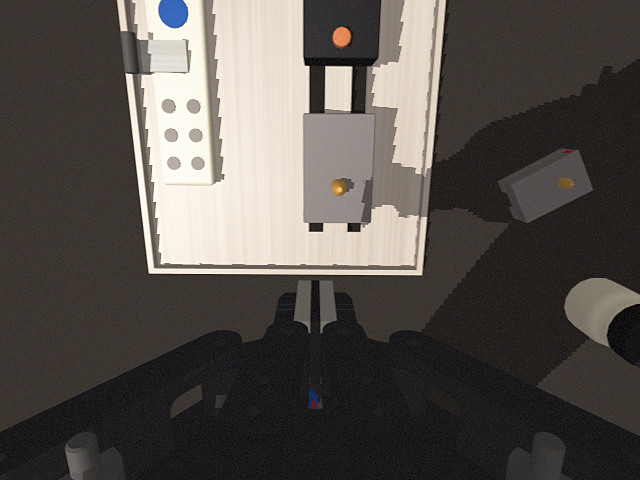

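The section's rear top edge runs from (304,222) to (371,222), its front edge from (304,114) to (375,114), and its dowel tip is at (340,186). The spring is at (342,37), and the way to the spot behind the section is clear.

Run:
```python
from h import *
np.set_printoptions(precision=4,suppress=True)
q=[px('w2',*p,.044) for p in[(304,222),(371,222),(375,114),(304,114)]]
rear=(q[0]+q[1])/2;fr=(q[2]+q[3])/2;d=fr-rear;print(rear,fr,np.linalg.norm(d),np.degrees(np.arctan2(d[1],d[0])))
print('dowel',px('w2',340,186,.058),'plunger',px('w2',342,37,.049))
x=np.array([np.cos(np.radians(10.1)),np.sin(np.radians(10.1)),0])
p=rear-.026*x;print(p)
go([p[0],p[1],.034],10.1,6)
```

```text
[ 0.4573 -0.1907  0.044 ] [ 0.52   -0.1793  0.044 ] 0.06374508047336876 10.282750612744296
dowel [ 0.4812 -0.1865  0.058 ] plunger [ 0.5585 -0.1726  0.049 ]
[ 0.4317 -0.1953  0.044 ]
row x6 [-0.1, 0.099, 0.653, -0.001, 0.005, 0.013] end err mm [-0.  -0.1 -0. ]
[[0.44, -0.18, 0.12], [0.44, -0.18, 0.1], [0.44, -0.19, 0.08], [0.44, -0.19, 0.07], [0.43, -0.19, 0.05], [0.43, -0.2, 0.03]]
```

>>> step_arm(
  plan=[
    [-0.3,0.3,0.3,0,0,0],
    [-0.3,0.3,0.6,0,0,0],
    [0,0,0.75,0,0,0],
    [0,0,0.75,0,0,0],
    [0,0,0.75,0,0,0],
    [0,0,0.75,0,0,0],
    [0,0,0,0,0,0],
    [0,0,0,0,0,0],
  ],
)

```text
time_s: 5.58
tool_pos: [0.4334, -0.194, 0.0352]
tcp_rot: [-3.141, 0.001, 0.185]
force: [-0.0, -0.0, 0.4]
width: 0.0
finger_force: 0.0
```

Run:
```python
from h import *
s=arm.state();print(s['time_s'],s['tool_pos'],np.degrees(s['tcp_rot']),s['force'])
x=np.array([np.cos(np.radians(10.1)),np.sin(np.radians(10.1)),0]);y=np.array([-x[1],x[0],0])
r=s['tool_pos']-np.array([.4573,-.1907,.044]);print('rel rear x,y',r@x,r@y)
```

```text
5.5833 [ 0.43335702 -0.19403     0.03521452] [-1.79949439e+02  3.06078456e-02  1.05951397e+01] [-0.00839452 -0.00554932  0.41667779]
rel rear x,y -0.024155916306417315 0.0009204026575298914
```

>>> step_arm(
  plan=[
    [0.15,0,0,0,0,0.1],
    [0.2,0,0,0,0,0],
    [0.2,0,0,0,0,0],
    [0.2,0,0,0,0,0],
    [0.2,0,0,0,0,0],
    [0.2,0,0,0,0,0],
    [0.15,0,0,0,0,0],
    [0,0,0,0,0,0],
  ],
)

```text
time_s: 6.25
tool_pos: [0.4662, -0.1888, 0.0351]
tcp_rot: [3.141, -0.001, 0.178]
force: [-0.3, 1.1, -0.1]
width: 0.0001
finger_force: 0.0
```

>>> step_arm(
  plan=[
    [0.05,0,0,0,0,0],
    [0.05,0,0,0,0,0],
    [0.05,0,0,0,0,0],
    [0,0,0,0,0,0],
    [0,0,0,0,0,0],
    [0,0,0,0,0,0],
    [0,0,0,0,0,0],
    [0,0,0,0,0,0],
  ],
)

```text
time_s: 6.92
tool_pos: [0.4687, -0.1885, 0.0351]
tcp_rot: [3.142, -0.0, 0.177]
force: [0.1, 0.5, 0.8]
width: 0.0003
finger_force: 0.0
```

>>> step_arm(
  plan=[
    [0.05,0,0,0,0,0],
    [0.05,0,0,0,0,0],
    [0.05,0,0,0,0,0],
    [0.05,0,0,0,0,0],
    [0,0,0,0,0,0],
    [0,0,0,0,0,0],
    [0,0,0,0,0,0],
    [0,0,0,0,0,0],
  ],
)

```text
time_s: 7.58
tool_pos: [0.4737, -0.1875, 0.0351]
tcp_rot: [3.142, -0.0, 0.177]
force: [-0.7, -0.2, 0.7]
width: 0.0001
finger_force: 0.0
```

Run:
```python
from h import *
snap('wrist','w3');snap('scene','s3');s=arm.state();print(s['time_s'],s['tool_pos'],s['force'])
im=cv2.imread('pics/s3.png')[230:350,180:360];cv2.imwrite('pics/s3c.png',np.hstack([cv2.resize(im,(480,320),interpolation=3),cv2.resize(cv2.imread('pics/w3.png')[:320,200:520],(320,320))]))
```

```text
7.6833 [ 0.473658   -0.18755465  0.03506605] [ 1.01364578 -0.02214985  0.39548013]
```

View pics/s3c.png

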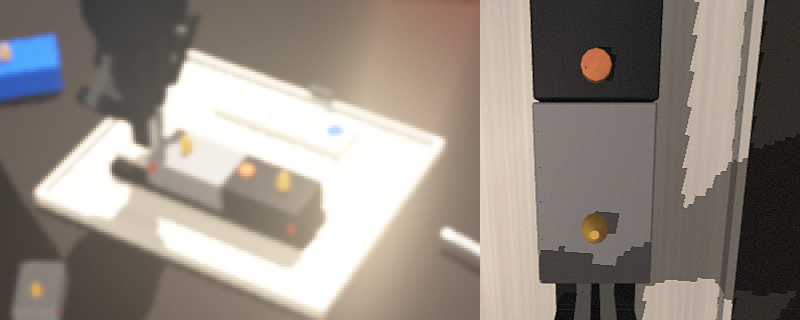

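The grey section is now almost touching the black one, with at most about 1 mm of dark line between them at (595,101) in the crop. I'll push on until the force rises.

>>> step_arm(
  plan=[
    [0.04,0,0,0,0,0],
    [0.04,0,0,0,0,0],
    [0.04,0,0,0,0,0],
    [0,0,0,0,0,0],
    [0,0,0,0,0,0],
    [0,0,0,0,0,0],
    [0,0,0,0,0,0],
    [0,0,0,0,0,0],
  ],
)

```text
time_s: 8.35
tool_pos: [0.4748, -0.1872, 0.0348]
tcp_rot: [-3.141, 0.003, 0.176]
force: [-5.0, -0.5, 3.3]
width: 0.0003
finger_force: 2.5
```

>>> step_arm(
  plan=[
    [0.04,0,0,0,0,0],
    [0.04,0,0,0,0,0],
    [0,0,0,0,0,0],
    [0,0,0,0,0,0],
    [-0.1,0,0,0,0,0],
    [-0.3,0,0,0,0,0],
    [-0.3,0,-0.2,0,0,0],
    [0,0,-0.6,0,0,0],
  ],
)

```text
time_s: 9.02
tool_pos: [0.4584, -0.1896, 0.0541]
tcp_rot: [-3.14, 0.004, 0.176]
force: [-1.7, 0.4, -0.3]
width: 0.0001
finger_force: 0.0
```

>>> step_arm(
  plan=[
    [0.4,0,-0.8,0,0,0],
    [0.4,0,-0.8,0,0,0],
    [0.4,0,-0.8,0,0,0],
    [0.4,0,-0.8,0,0,0],
    [0.4,0,-0.8,0,0,0],
    [0.4,0,0,0,0,0],
    [0,0,0,0,0,0],
    [0,0,0,0,0,0],
  ],
)

```text
time_s: 9.68
tool_pos: [0.52, -0.1788, 0.1546]
tcp_rot: [-3.141, 0.0, 0.178]
force: [-0.6, 0.4, 0.5]
width: -0.0
finger_force: 0.0
```

Run:
```python
from h import *
s=arm.state();print(s['time_s'],s['tool_pos'],np.degrees(s['tcp_rot']),s['force'])
snap('wrist','w4')
```

```text
9.6833 [ 0.51996233 -0.17881928  0.15461665] [-1.79972993e+02  2.44679002e-02  1.01868014e+01] [-0.63448104  0.36773603  0.4513962 ]
```

View pics/w4.png

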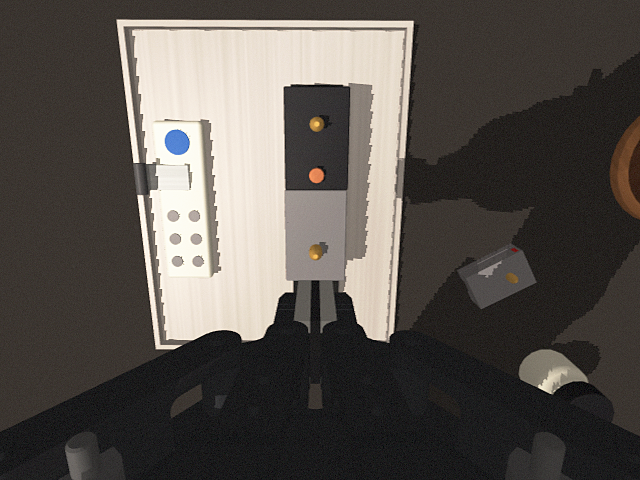

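The sections are flush, with the joint line at row 190. The black dowel tip is at (317,124), the grey dowel tip at (315,254) and the spring at (317,175).

Run:
```python
from h import *
np.set_printoptions(precision=4,suppress=True)
f=px('w4',317,124,.058);g=px('w4',315,254,.058);d=f-g
print(f,g,np.linalg.norm(d),np.degrees(np.arctan2(d[1],d[0])),'seam',(f+g)/2)
x=d/np.linalg.norm(d);print('seam via plunger',px('w4',317,175,.049)-.01*x,'edge',px('w4',317,190,.044))
L=px('w4',285,150,.044);R=px('w4',349,150,.044);print('black mid',(L+R)/2,np.linalg.norm(L-R), 'perp off of mid from dowel line',np.cross(x,(L+R)/2-g)[2])
# next: view shell: camera boresight
go([.5067+.015,.1906+.01,.16],35.8,16)
```

```text
[ 0.5899 -0.1674  0.058 ] [ 0.5086 -0.1808  0.058 ] 0.08233803113540543 9.393134455843764 seam [ 0.5493 -0.1741  0.058 ]
seam via plunger [ 0.549  -0.1747  0.049 ] edge [ 0.5486 -0.175   0.044 ]
black mid [ 0.5742 -0.1703  0.044 ] 0.04159439468507191 perp off of mid from dowel line -0.000330736041163902
row x16 [0.379, -0.879, -0.014, -0.001, 0.001, -0.401] end err mm [ 5.1  0.  -0.2]
[[0.52, -0.16, 0.15], [0.54, -0.09, 0.16], [0.54, -0.01, 0.16], [0.54, 0.06, 0.16], [0.54, 0.13, 0.16], [0.53, 0.2, 0.16]]
```

>>> step_arm(
  plan=[
    [0.38,-0.88,0,0,0,-0.4],
    [0.38,-0.88,0,0,0,-0.4],
    [0.38,-0.88,0,0,0,-0.4],
    [0.38,-0.88,0,0,0,-0.4],
    [0.38,-0.88,0,0,0,-0.4],
    [0.38,-0.88,0,0,0,-0.4],
    [0.38,-0.88,0,0,0,-0.4],
    [0.38,-0.88,0,0,0,-0.4],
  ],
)

```text
time_s: 10.4
tool_pos: [0.5442, 0.0109, 0.154]
tcp_rot: [-3.141, 0.002, 0.401]
force: [0.6, 0.1, 0.3]
width: 0.0001
finger_force: 0.0
```

>>> step_arm(
  plan=[
    [0.36,-0.88,0,0,0,-0.4],
    [0.36,-0.88,0,0,0,-0.4],
    [0.36,-0.88,0,0,0,-0.4],
    [0.36,-0.88,0,0,0,-0.4],
    [0.36,-0.88,0,0,0,-0.4],
    [0.36,-0.88,0,0,0,-0.4],
    [0.36,-0.88,0,0,0,-0.4],
    [0,-0.6,0,0,0,-0.4],
  ],
  jaw=-1,
)

```text
time_s: 11.07
tool_pos: [0.5203, 0.1904, 0.154]
tcp_rot: [-3.141, 0.001, 0.628]
force: [0.9, 0.7, 0.3]
width: 0.0856
finger_force: 0.0
```

>>> step_arm(
  plan=[
    [0,0,0,0,0,0],
    [0,0,0,0,0,0],
    [0,0,0,0,0,0],
    [0,0,0,0,0,0],
    [0,0,0,0,0,0],
    [0,0,0,0,0,0],
    [0,0,0,0,0,0],
    [0,0,0,0,0,0],
  ],
)

```text
time_s: 11.73
tool_pos: [0.5215, 0.1879, 0.1551]
tcp_rot: [3.142, 0.0, 0.623]
force: [0.6, -0.2, 0.2]
width: 0.0851
finger_force: 0.0
```

Run:
```python
from h import *
s=arm.state();print(s['time_s'],s['tool_pos'],np.degrees(s['tcp_rot']),s['width'])
snap('wrist','w5'); print(px('scene0',398,184,0))
```

```text
11.7333 [0.52150501 0.18792311 0.15505713] [1.79994921e+02 1.16516195e-03 3.57176038e+01] 0.08511048970442038
[0.51149702 0.39778696 0.        ]
```

View pics/w5.png

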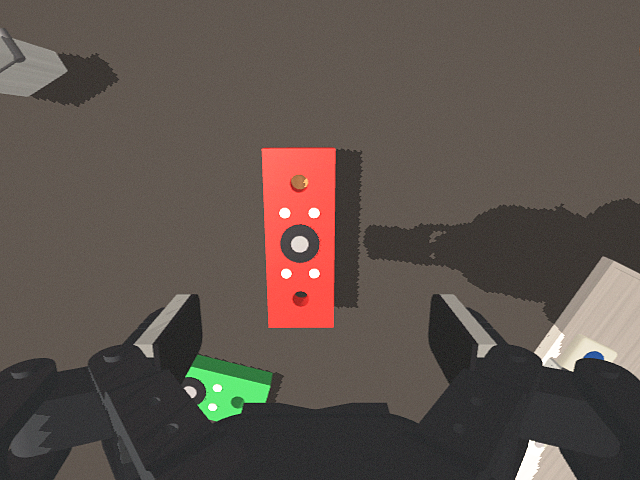

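The shell's hole centres are at (299,182) and (300,298), its top corners at (262,149), (335,149), (334,327) and (268,327), and the green look-alike's nearest edge runs from (200,355) to (272,374).

Run:
```python
from h import *
np.set_printoptions(precision=4,suppress=True)
a=px('w5',299.5,182,.042);b=px('w5',300,298,.042);d=a-b
print('holes mid',(a+b)/2,np.linalg.norm(d),np.degrees(np.arctan2(d[1],d[0])))
q=np.array([px('w5',*p,.042) for p in[(262,149),(335,149),(334,327),(268,327)]]);print('corners mid',q.mean(0))
e=(q[0]+q[1]-q[2]-q[3])/2;print(np.linalg.norm(e),np.degrees(np.arctan2(e[1],e[0])))
c=((a+b)/2+q.mean(0))/2; yaw=36.
x=np.array([np.cos(np.radians(yaw)),np.sin(np.radians(yaw)),0]);y=np.array([x[1],-x[0],0])
for p in[(200,355),(272,374),(195,372)]:
    for z in(.0,.018):
        r=px('w5',*p,z)-c;print('green in tool',r@x,r@y)
c[2]=.014;print(c);r=c-cur()[:3,3];T=cur();print('shift tool units',T[:3,:3].T@r/.025)
```

```text
holes mid [0.5085 0.1921 0.042 ] 0.08433821979114156 35.39852004217333
corners mid [0.5078 0.1915 0.042 ]
0.12934538088087535 35.936478295168115
green in tool -0.11513709690250107 -0.09173360998132396
green in tool -0.10368329514023264 -0.08553334963078744
green in tool -0.13477411425678512 -0.028574104594944333
green in tool -0.12213267319902271 -0.026193706962228457
green in tool -0.13240204371975994 -0.09766769444248484
green in tool -0.11990406458040541 -0.0911085429344112
[0.5082 0.1918 0.014 ]
shift tool units [-0.3466 -0.4329  5.6427]
```

>>> step_arm(
  plan=[
    [-0.18,-0.22,0.5,0,0,0],
    [-0.17,-0.21,0.9,0,0,0],
    [0,0,0.9,0,0,0],
    [0,0,0.9,0,0,0],
    [0,0,0.9,0,0,0],
    [0,0,0.9,0,0,0],
    [0,0,0.5,0,0,0],
    [0,0,0.26,0,0,0],
  ],
)

```text
time_s: 12.45
tool_pos: [0.5071, 0.1914, 0.0094]
tcp_rot: [-3.141, 0.002, 0.624]
force: [-0.7, 0.1, 0.7]
width: 0.0852
finger_force: 0.0
```

Run:
```python
from h import *
s=arm.state();print(s['time_s'],s['tool_pos'],np.degrees(s['tcp_rot']),s['force']); T=cur();print(T[:3,:3].T@(np.array([.5082,.1918,.011])-T[:3,3])/.025)
```

```text
12.45 [0.50708923 0.19141709 0.00944243] [-1.79977311e+02  1.38656056e-01  3.57447940e+01] [-0.65309787  0.07990533  0.70703874]
[ 0.044858    0.0134994  -0.06241677]
```

>>> step_arm(
  plan=[
    [0,0,-0.06,0,0,0],
    [0,0,0,0,0,0],
    [0,0,0,0,0,0],
    [0,0,0,0,0,0],
    [0,0,0,0,0,0],
    [0,0,0,0,0,0],
    [0,0,0,0,0,0],
    [0,0,0,0,0,0],
  ],
  jaw=1,
)

```text
time_s: 13.12
tool_pos: [0.5092, 0.1922, 0.014]
tcp_rot: [3.141, -0.003, 0.624]
force: [-1.5, -0.4, 7.7]
width: 0.0474
finger_force: 62.3
```

>>> step_arm(
  plan=[
    [0,0,-0.2,0,0,0],
    [0,0,-0.4,0,0,0],
    [0,0,-0.8,0,0,0],
    [0,0,-0.8,0,0,0],
    [0,0,-0.8,0,0,0],
    [0,0,-0.8,0,0,0],
    [0,0,-0.3,0,0,0],
    [0,0,0,0,0,0],
  ],
)

```text
time_s: 13.78
tool_pos: [0.5093, 0.1924, 0.1173]
tcp_rot: [3.141, -0.004, 0.624]
force: [-0.3, 0.1, -1.8]
width: 0.0471
finger_force: 61.8
```

Run:
```python
from h import *
s=arm.state();print(s['time_s'],s['tool_pos'],np.degrees(s['tcp_rot']),s['force'],s['width'],s['finger_force'])
snap('wrist','w6')
go([.549,-.1745,.12],10,24)
```

```text
13.7833 [0.5093061  0.1924351  0.11726138] [179.976527    -0.23214529  35.74741907] [-0.29904291  0.07312163 -1.75802354] 0.04713213014046496 61.75626754760742
row x24 [-0.177, 0.594, -0.007, -0.0, -0.001, 0.268] end err mm [ 3.3  0.6 -0.2]
[[0.51, 0.18, 0.12], [0.53, 0.12, 0.12], [0.54, 0.06, 0.12], [0.55, -0.0, 0.12], [0.56, -0.07, 0.12], [0.56, -0.13, 0.12]]
```

View pics/w6.png

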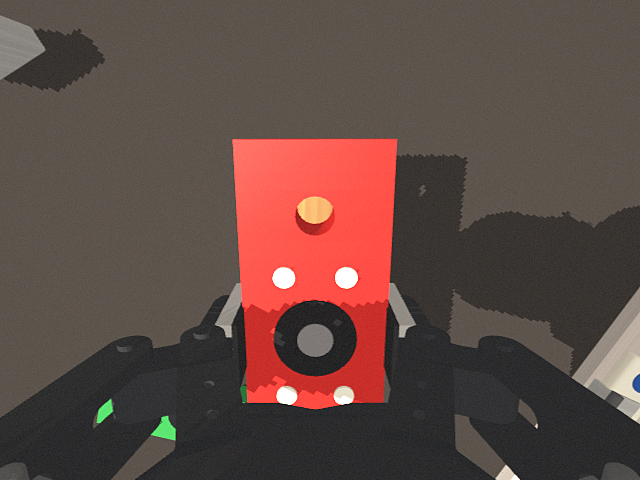

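The shell is held squarely. Its front hole is centred at (314.5,216) and the middle button at (315,340); the front top edge runs from (233,139) to (397,139).

Run:
```python
from h import *
np.set_printoptions(precision=4,suppress=True)
T=cur();z=T[2,3]+.0283
tl=lambda P:T[:3,:3].T@(P-T[:3,3])*1e3
h=tl(px('w6',314.5,216,z));b=tl(px('w6',315,340,z));l=tl(px('w6',233,139,z));r=tl(px('w6',397,139,z))
print('hole',h,'->centre x',h[0]-42,'button',b,'edge',l,r,'width',r[1]-l[1],'centre x',l[0]-65)
```

```text
hole [ 41.5859  -0.1593 -28.2192] ->centre x -0.4140554515197934 button [ -1.5017   0.0202 -28.303 ] edge [ 64.7896 -24.2392 -28.1739] [ 64.8121  24.2127 -28.1741] width 48.45191470164288 centre x -0.21038130532809873
```

>>> step_arm(
  plan=[
    [-0.18,0.59,0,0,0,0.27],
    [-0.18,0.59,0,0,0,0.27],
    [-0.18,0.59,0,0,0,0.27],
    [-0.18,0.59,0,0,0,0.27],
    [-0.18,0.59,0,0,0,0.27],
    [-0.18,0.59,0,0,0,0.27],
    [-0.18,0.59,0,0,0,0.27],
    [-0.18,0.59,0,0,0,0.27],
  ],
)

```text
time_s: 14.5
tool_pos: [0.5398, 0.0696, 0.1144]
tcp_rot: [3.141, 0.001, 0.469]
force: [0.1, -0.6, -1.7]
width: 0.0472
finger_force: 61.8
```

>>> step_arm(
  plan=[
    [-0.18,0.59,0,0,0,0.27],
    [-0.18,0.59,0,0,0,0.27],
    [-0.18,0.59,0,0,0,0.27],
    [-0.18,0.59,0,0,0,0.27],
    [-0.18,0.59,0,0,0,0.27],
    [-0.18,0.59,0,0,0,0.27],
    [-0.18,0.59,0,0,0,0.27],
    [-0.18,0.59,0,0,0,0.27],
  ],
)

```text
time_s: 15.17
tool_pos: [0.5528, -0.0529, 0.1144]
tcp_rot: [3.141, 0.001, 0.318]
force: [0.7, -0.5, -0.9]
width: 0.0468
finger_force: 61.8
```

>>> step_arm(
  plan=[
    [-0.18,0.59,0,0,0,0.27],
    [-0.18,0.59,0,0,0,0.27],
    [-0.18,0.59,0,0,0,0.27],
    [-0.18,0.59,0,0,0,0.27],
    [-0.18,0.59,0,0,0,0.27],
    [-0.18,0.59,0,0,0,0.27],
    [0,0,0,0,0,0],
    [0,0,0,0,0,0],
  ],
)

```text
time_s: 15.83
tool_pos: [0.5505, -0.1446, 0.1145]
tcp_rot: [3.141, 0.001, 0.205]
force: [0.1, 0.7, -1.2]
width: 0.0469
finger_force: 61.8
```

Run:
```python
from h import *
s=arm.state();print(s['time_s'],s['tool_pos'],np.degrees(s['tcp_rot']),s['force'],s['width'],s['finger_force'])
go([.5494,-.1744,.075],10,5)
```

```text
15.8333 [ 0.55052377 -0.14455493  0.11452034] [1.79972241e+02 7.71521906e-02 1.17513434e+01] [ 0.07495933  0.70869518 -1.21325303] 0.046923575878254783 61.80633187294006
row x5 [-0.054, 0.233, 0.316, 0.001, 0.004, 0.088] end err mm [ 0.1 -0.1  0. ]
[[0.55, -0.15, 0.11], [0.55, -0.16, 0.1], [0.55, -0.16, 0.09], [0.55, -0.17, 0.08], [0.55, -0.17, 0.08]]
```

>>> step_arm(
  plan=[
    [-0.06,0.3,0.2,0,0,0.11],
    [-0.06,0.3,0.2,0,0,0.11],
    [-0.06,0.3,0.3,0,0,0.11],
    [-0.06,0.26,0.3,0,0,0.11],
    [0,0,0.3,0,0,0],
    [0,0,0.3,0,0,0],
    [0,0,0,0,0,0],
    [0,0,0,0,0,0],
  ],
)

```text
time_s: 16.5
tool_pos: [0.5511, -0.1711, 0.0743]
tcp_rot: [-3.141, 0.001, 0.179]
force: [-0.1, 0.7, -0.7]
width: 0.0471
finger_force: 61.8
```

Run:
```python
from h import *
s=arm.state();print(s['time_s'],s['tool_pos'],np.degrees(s['tcp_rot']),s['force'])
snap('wrist','w7');snap('scene','s7')
T=cur();print('shift units',T[:3,:3].T@(np.array([.5494,-.1744,.055])-T[:3,3])/.025)
im=cv2.imread('pics/w7.png')[60:460,120:520];c=cv2.imread('pics/s7.png')[230:350,180:360]
cv2.imwrite('pics/c7.png',np.hstack([im,cv2.resize(c,(400,400),interpolation=3)]))
```

```text
16.5 [ 0.55108672 -0.17112485  0.07432224] [-1.79951986e+02  6.74998522e-02  1.02620383e+01] [-0.08150483  0.70171351 -0.70561565]
shift units [-0.11386889  0.10065416  0.80759067]
```

View pics/c7.png

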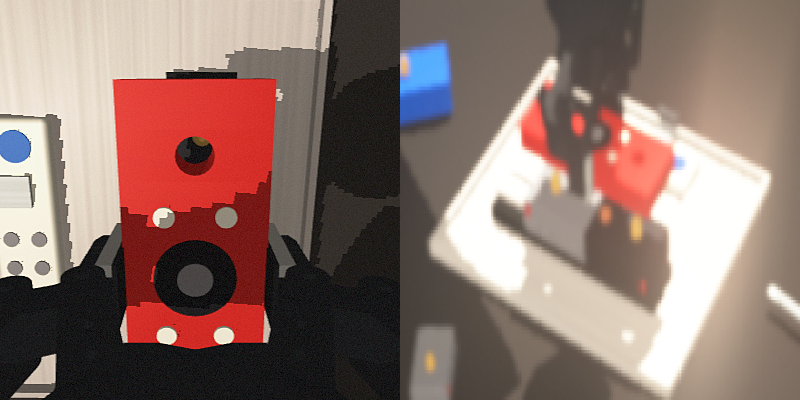

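The dowel shows through the front hole at about (321,203) in the full image, right of the hole centre at (314.5,214). That agrees with the computed shift of about -2.8 mm in x and +2.5 mm in y.

>>> step_arm(
  plan=[
    [-0.06,0.05,0,0,0,0.06],
    [-0.05,0.05,0,0,0,0],
    [0,0,0,0,0,0],
    [0,0,0.1,0,0,0],
    [0,0,0.1,0,0,0],
    [0,0,0,0,0,0],
    [0,0,0,0,0,0],
    [0,0,0,0,0,0],
  ],
)

```text
time_s: 17.27
tool_pos: [0.5492, -0.1747, 0.07]
tcp_rot: [-3.142, 0.0, 0.174]
force: [0.2, 1.1, -1.1]
width: 0.0472
finger_force: 61.8
```

Run:
```python
from h import *
s=arm.state();print(s['time_s'],s['tool_pos'],np.degrees(s['tcp_rot']),s['force'])
snap('wrist','w8')
T=cur();print('shift units',T[:3,:3].T@(np.array([.5494,-.1744,.055])-T[:3,3])/.025)
x=np.array([np.cos(np.radians(10)),np.sin(np.radians(10)),0])
print('dowel tip px expect',proj('w8',np.array([.549,-.1745,.058])+.042*x),'hole bottom ctr',proj('w8',T[:3,3]+T[:3,:3]@[.0416,0,-.010]),'top',proj('w8',T[:3,3]+T[:3,:3]@[.0416,0,-.028]))
cv2.imwrite('pics/c8.png',cv2.resize(cv2.imread('pics/w8.png')[150:270,240:400],(640,480),interpolation=3))
```

```text
17.2667 [ 0.54917501 -0.17470793  0.06997108] [-1.79998122e+02  6.05329842e-03  9.98381762e+00] [ 0.17393491  1.12984448 -1.05135961]
shift units [ 0.00912115 -0.010967    0.60128126]
dowel tip px expect [314.65069044 193.19792914] hole bottom ctr [315.37069667 203.3359732 ] top [315.47022857 213.7845069 ]
```

View pics/c8.png

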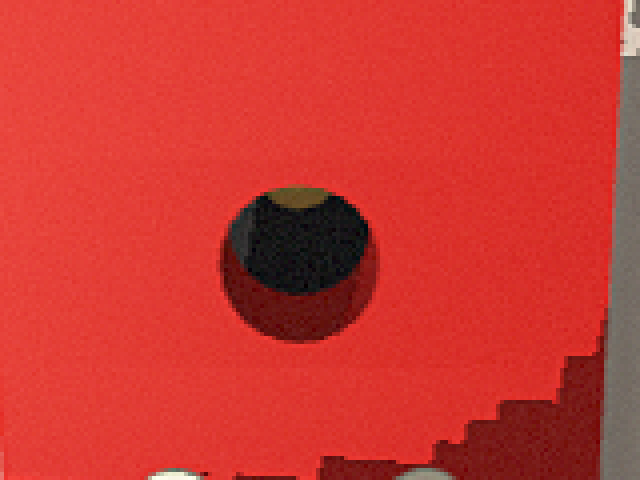

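The dowel is now centred across the hole, at crop column 298 against 300. I'll lower the shell onto the dowels.

>>> step_arm(
  plan=[
    [0,0,0.25,0,0,0],
    [0,0,0.25,0,0,0],
    [0,0,0.2,0,0,0],
    [0,0,0.12,0,0,0],
    [0,0,0.08,0,0,0],
    [0,0,0.08,0,0,0],
    [0,0,0.04,0,0,0],
    [0,0,0,0,0,0],
  ],
)

```text
time_s: 17.98
tool_pos: [0.5491, -0.1747, 0.0444]
tcp_rot: [-3.142, 0.0, 0.174]
force: [-0.8, -0.4, -1.7]
width: 0.047
finger_force: 61.8
```

Run:
```python
from h import *
s=arm.state();print(s['time_s'],s['tool_pos'],np.degrees(s['tcp_rot']),s['force'],s['torque'])
T=cur();print('shift units',T[:3,:3].T@(np.array([.5494,-.1744,.034])-T[:3,3])/.025)
```

```text
17.9833 [ 0.54912013 -0.17473084  0.04438226] [-1.79996787e+02  9.81061177e-03  9.98543184e+00] [-0.81843806 -0.43103973 -1.66780311] [-0.0121713  -0.03270576 -0.00600944]
shift units [ 0.01339083 -0.01106873  0.41528882]
```

>>> step_arm(
  plan=[
    [0,0,0.05,0,0,0],
    [0,0,0.05,0,0,0],
    [0,0,0.05,0,0,0],
    [0,0,0.05,0,0,0],
    [0,0,0,0,0,0],
    [0,0,0,0,0,0],
    [0,0,0,0,0,0],
    [0,0,0,0,0,0],
  ],
)

```text
time_s: 18.65
tool_pos: [0.5492, -0.1748, 0.0396]
tcp_rot: [3.142, -0.0, 0.174]
force: [-0.9, 0.6, -1.6]
width: 0.0472
finger_force: 61.8
```

>>> step_arm(
  plan=[
    [0,0,0.05,0,0,0],
    [0,0,0.05,0,0,0],
    [0,0,0.05,0,0,0],
    [0,0,0,0,0,0],
    [0,0,0,0,0,0],
    [0,0,0,0,0,0],
    [0,0,0,0,0,0],
    [0,0,0,0,0,0],
  ],
)

```text
time_s: 19.32
tool_pos: [0.5494, -0.1748, 0.036]
tcp_rot: [3.141, -0.0, 0.174]
force: [-0.7, -0.0, 5.3]
width: 0.047
finger_force: 62.3
```

>>> step_arm(
  plan=[
    [0,0,0.05,0,0,0],
    [0,0,0.05,0,0,0],
    [0,0,0,0,0,0],
    [0,0,0,0,0,0],
    [0,0,0,0,0,0],
    [0,0,0,0,0,0],
    [0,0,0,0,0,0],
    [0,0,0,0,0,0],
  ],
)

```text
time_s: 19.98
tool_pos: [0.5494, -0.1748, 0.0341]
tcp_rot: [-3.141, -0.001, 0.174]
force: [-2.9, 2.2, 12.4]
width: 0.0472
finger_force: 63.3
```

>>> step_arm(
  plan=[
    [0,0,0.05,0,0,0],
    [0,0,0.05,0,0,0],
    [0,0,0,0,0,0],
    [0,0,0,0,0,0],
    [0,0,0,0,0,0],
    [0,0,0,0,0,0],
    [0,0,0,0,0,0],
    [0,0,0,0,0,0],
  ],
)

```text
time_s: 20.65
tool_pos: [0.5494, -0.1748, 0.0339]
tcp_rot: [-3.14, -0.001, 0.174]
force: [-11.6, 5.8, 41.1]
width: 0.0471
finger_force: 66.7
```

>>> step_arm(
  plan=[
    [0,0,-0.03,0,0,0],
    [0,0,-0.02,0,0,0],
    [0,0,0,0,0,0],
    [0,0,0,0,0,0],
    [0,0,0,0,0,0],
    [0,0,0,0,0,0],
    [0,0,0,0,0,0],
    [0,0,0,0,0,0],
  ],
)

```text
time_s: 21.32
tool_pos: [0.5494, -0.1748, 0.034]
tcp_rot: [-3.141, -0.001, 0.174]
force: [-6.1, 5.1, 25.5]
width: 0.0473
finger_force: 65.0
```

Run:
```python
from h import *
np.set_printoptions(precision=4,suppress=True)
s=arm.state();print(s['time_s'],s['tool_pos'],np.degrees(s['tcp_rot']),s['force'],s['torque'],s['width'],s['finger_force'])
snap('wrist','w9');snap('side','d9')
# dowel through the front hole: gold pixels; red front edge vs expectation of home pose
im=cv2.imread('pics/w9.png');h=cv2.cvtColor(im,cv2.COLOR_BGR2HSV)
m=(h[...,0]>12)&(h[...,0]<28)&(h[...,1]>110);m[:150]=0;m[270:]=0;m[:,:270]=0;m[:,360:]=0
v,u=np.nonzero(m);print('gold',len(u),u.mean() if len(u) else 0,v.mean() if len(u) else 0,(u.min(),u.max(),v.min(),v.max()) if len(u) else '')
T=cur();w=lambda p:proj('w9',T[:3,3]+T[:3,:3]@np.array(p))
print('hole top ctr/edges',w([.0416,0,-.0283]),w([.0416,.00625,-.0283]),w([.0416-.00625,0,-.0283]))
r=((h[...,0]<6)|(h[...,0]>174))&(h[...,1]>150)
for c in(260,315,370): print('red top row',c,np.nonzero(r[:,c])[0].min(),'expected',w([.065,0,-.0283])[1])
```

```text
21.3167 [ 0.5494 -0.1748  0.034 ] [-179.9444   -0.0564    9.9773] [-6.1067  5.1267 25.5461] [0.6276 1.4495 0.0574] 0.047280519317668135 65.02286553382874
gold 550 313.41636363636366 208.5290909090909 (np.int64(300), np.int64(328), np.int64(197), np.int64(221))
hole top ctr/edges [315.3951 213.9988] [335.7829 214.0115] [315.3732 233.7122]
red top row 260 139 expected 134.9946880853032
red top row 315 139 expected 134.9946880853032
red top row 370 139 expected 134.9946880853032
```

```bash
python3 -c "
from h import *
print(arm.close_job())"
```

```text
the job is handed in; nothing more can be done
None
```

The job is handed in: the grey section is flush against the black one, and the red shell is over both dowels and still held down at about 25 N. It stopped solidly at home height (TCP z 34 mm). The force reached about 41 N for a moment while pressing, just over the 40 N limit if that limit counts the held shell, and I eased off straight away.

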